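# Hold the spice grinder's bayonet lid at the pulse position

### The job

Put the grey lid on the spice grinder: drop its two lugs through the slots in the collar until the lid sits flat, then twist it clockwise (seen from above) so that its orange pointers stand at the yellow marks, half-way to the lock. Do not let it reach the red latches and click, and leave the other things alone. Finish while still gripping the lid and holding it at the yellow marks against its return spring: do not let go.

Things in the scene. Friction and masses are not known exactly. Their poses are not given: they have to be found in the camera images.
- lid_grip (a point): Loose grey lid (0.12 kg), upright on the table on its plug, 56 mm tall in all. On top, centred, a black upright grip bar 56 mm long (this x), 16 mm thick (y), 34 mm tall, on a disc 74 mm across. The lid's two ends are alike: a half turn makes no difference. Point: on the lid's axis in the bar, 20 mm above the disc's top, 14 mm below the bar's top, 42 mm above the plug's underside; z up.
- lid_rim (a point): Point on the lid's axis in the underside of the 6 mm thick disc, the face that lands on the grinder's rim; 26 mm below lid_grip, same axes. Below it the plug, 54 mm across, 16 mm tall. Two lugs on the plug along +x and -x, 11 mm wide, 5 mm thick (9 to 14 mm below this point), reach 34 mm from the axis; orange pointer ribs on the disc's edge over them reach 41 mm.
- seat (a point): Centre of the mouth of the grinder (round dark steel base 112 mm across, black collar 100 mm across, fixed), level with the rim, 120 mm above the table. z up; +x and -x point at the two slots, by white marks. Slots 16 mm wide, reaching 36 mm from the axis; flange between them 58 mm inside, 6 mm thick. Seated, lid_rim is here; twisted, the lid can lift only 3 mm.
- half_mark (a point): On the rim, 45 mm from the axis: one of the two yellow marks (the other is opposite). It lies 35 degrees (0.61 rad) clockwise, seen from above, from the +x slot. The lid is to be held with its bar and pointers along the line through the two yellow marks.
- latch_tip (a point): Nose of one of the two red latches on the rim (9 mm tall, opposite each other), 62 degrees clockwise from the slots. The lid's pointer ribs begin to touch the sprung noses when the lid has turned about 52 degrees (0.9 rad), and click past to lock at about 70 degrees. To be avoided.
- pulse_ring (a joint): Sprung ring hidden under the flange: the lid's lugs push it round, it pushes them back. Rad, 0 at rest, grows clockwise. It starts to move when the lid has turned about 0.12 rad from the slots, then follows: about 0.49 with the lid at the yellow marks. It takes 0.06 N m to start, 0.16 N m at the yellow marks, and turns the lid back if let go.
- spice_pot_1_mid (a point): Bystander, loose, not to be disturbed: small glass pot of brown spice with a steel screw lid, 58 mm across, 61 mm tall. Point: its centre, half-way up.
- jigger_large_mid (a point): Bystander, loose, not to be disturbed: double-ended steel bar measure (hourglass), 46 mm across, 77 mm tall. Point: its centre, half-way up.
- measuring_cup_a_mid (a point): Bystander, loose, not to be disturbed: frosted measuring cup with a handle, 60x90x83 mm. Point: its centre, half-way up.
- tape_roll_mid (a point): Bystander, loose, not to be disturbed: roll of beige paper tape lying flat, 100 mm across, 25 mm thick. Point: its centre, half-way up.
There are look-alikes about, which are no part of the job. What is shaped like the part that bears lid_grip but green or pink is not meant.

How it is judged:
On the way:
1. the lid sits flat on the grinder's rim with its lugs through the slots, not yet twisted (horizontal distance between lid_rim and seat below 0.004 m and z of lid_rim in the frame of seat between -0.003 and 0.003 m and angle between lid_rim's own z axis and vertical below 0.1 rad and angle between the x axis of lid_rim and the x axis of seat, either way round below 0.3 rad and value of joint pulse_ring below 0.15 rad), for 0.1 s.
At the end, for the whole second after the job is handed in: The lid is seated on the grinder (within 4 mm of the axis and 3 mm of flat on the rim, tilted less than 0.1 rad), turned clockwise 0.61 rad give or take 0.16 from the slots, with the sprung ring pushed 0.28 to 0.70 rad and still, and the fingers still grip the lid (over 2 N) (horizontal distance between lid_rim and seat below 0.004 m and z of lid_rim in the frame of seat between -0.003 and 0.003 m and angle between lid_rim's own z axis and vertical below 0.1 rad and angle between the x axis of lid_rim and the x axis of seat, either way round between 0.45 and 0.77 rad and value of joint pulse_ring between 0.28 and 0.7 rad and velocity of joint pulse_ring between -0.1 and 0.1 rad/s and contact force between the fingers and lid above 2 N); the arm keeps its last pose, push and grip.
It fails at once if the lid is twisted on to the latches' click (ring past 0.85 rad, lid past about 1 rad) (value of joint pulse_ring above 0.85 rad).
It fails at once if the spice pot is pushed more than 30 mm or tipped over (distance of spice_pot_1_mid from where it was at the start of the episode above 0.03 m).
It fails at once if the jigger is pushed more than 30 mm or tipped over (distance of jigger_large_mid from where it was at the start of the episode above 0.03 m).
It fails at once if the measuring cup is pushed more than 30 mm or tipped over (distance of measuring_cup_a_mid from where it was at the start of the episode above 0.03 m).
It fails at once if the tape roll is pushed more than 30 mm or tipped over (distance of tape_roll_mid from where it was at the start of the episode above 0.03 m).
It also fails if it takes over 45 s, if anything falls off the work surface, if the arm or the gripper's body presses on something with over 40 N, if the wrist force passes 120 N, or if a joint passes its speed limit or range.

### The arm

A 7-joint arm with a two-finger parallel gripper is mounted at the origin on a cart in front of the work surface, level with it; the furniture and walls round the work are solid. World frame = base frame: x ahead of the robot, y to its left, z up, the work surface at z = 0. Lengths are in m, angles in rad, forces in N, time in s.
With the tool pointing down it reaches from about 0.425 to 0.95 m from the base axis. Payload 16.7 kg.
Tool frame: the origin (TCP) lies at the very end of the fingers, on their centre line; the grasp point (between the pads) lies 19 mm behind it; x points along the fingers, z is the direction in which the jaws open and shut, and the axes are right-handed (so a half turn about x gives the same grasp; the last joint's range is limited). The gripper opens to 94 mm and grips with 3 to 60 N. Pads are 16 mm wide; open, the fingers measure 119 mm over their backs; the gripper's body (75 mm by 177 mm) begins 78 mm behind the grasp point.
Start: joints at [-1.317, 0.426, 0.074, 1.606, -0.034, 1.111, -0.067], TCP at [0.265, 0.621, 0.205] pointing down, gripper open.
Joint ranges: [-2.85, 2.85], [-0.5, 2.14], [-1.23, 1.37], [0.21, 2.46], [-1.02, 4.16], [0.16, 2.05], [-2.73, 2.73]. Speed limits (rad/s): [1.89, 1.89, 2.39, 2.39, 3.01, 3.01, 3.01].

### API

Orientations are given as [roll, pitch, yaw] about the fixed x, y, z axes, in that order (R = Rz(yaw) Ry(pitch) Rx(roll)).
In Python, from rig import manip gives the robot as it stands.
- The arm moves only by the tool jog_arm, never from a script. Its arguments are lists of equal length, an entry for each row: "offset": the shift along the tool's x, y, z as a fraction of full scale, a list of three; "twist": the turn, a rotation vector about the tool's x, y, z as a fraction of full scale, a list of three. A call has 1 to 10 rows; each row is the pose to reach, as a shift and turn from the pose commanded when the call began, along the tool's axes at that moment; what a row does not reach only later rows make up. Full scale, the value 1, is 0.2 m for a shift and 30 degrees for a turn. A row lasts 1/10 s, in which the tool goes at most 50 mm and 8.59 degrees, less where a joint would pass 70% of its speed; a pose out of reach is approached as far as the arm can. A call with a number of a shift or a turn outside -1 to 1 is refused whole. A call with a gripper value outside its range is refused whole. "claw" is the opening in per cent of the stroke, from 0 (shut) to 100 (fully open), set as the call begins (left out, the last holds). The fingers move at their own pace and stop on an object; "force" is the grip in N (left out, the last holds). Time passes only in rows, so rows that repeat a pose let the fingers close. It gives the time, the measured TCP pose, the force and the opening at its end, in the units of the state.
- manip.get_obs(): the state, without advancing time (a new reading comes with each control period).
- manip.read_camera(name): name is "scene" or "top"; returns the picture (480x640x3 uint8, red, green, blue); there is no depth.
- manip.get_calibration(name): a dict with "intrinsics" (3x3 intrinsics, pixels), "rvec" (rotation vector, rad) and "tvec" (3), from world to camera coordinates, as OpenCV has them. Camera axes: x right, y down, z forward; pixel columns grow to the right and rows downward; lengths in m; the calibration is good to about 2 mm. A picture is of the moment at which its call begins. get_calibration takes no time and is no camera call.
- manip.finish_job(): hands the job in, once; it reports no verdict.
Trained networks look in the newest picture that a camera, given by its name, has taken for a name from the list of things; names that differ only in an ending like _2 or _b are one class to them, and where a whole thing is asked for, a point or a joint stands for the part that bears it (a point fixed in the world has none). Each returns a list of dicts, best first, with "conf" (0 to 1); they miss things now and then, are a little off and sometimes report something else, mostly with a low value. They report only what shows in the picture. A call takes as long as a camera call. They do not tell look-alikes from the thing itself.
- manip.trace(thing, camera): "pixels" (480x640 bool, what is visible of it) and "extent" ([left, top, right, bottom] in pixels, round what is visible of it).
- manip.pinpoint(thing, camera): "pixel" ([column, row] in pixels: a listed point, or the origin of a listed thing).
The state is a dict: "t": time; "q": joint angles; "joint_velocities": joint speeds; "tau": joint torques, N m; "ee_pos": TCP position; "eef_rot": TCP orientation; "wrist_force": force on the tool from outside, world axes, zero at the start; "wrist_torque": the same for the moment, N m; "gripper_width": finger opening in m.
Only numpy, scipy, OpenCV 4.12 (cv2) and the standard library are available. Lean on these libraries where they do the work, as an engineer would, in place of code of your own. Each camera call takes 0.05 s, during which the arm holds its last target.

## Working session

There is one attempt and no reset: what is moved stays moved. The work goes in short steps, Python scripts to look and compute and a tool call to move; the robot and the scene stay as the last step left them, time stands still between calls to the robot, and variables do not carry over. Pictures are saved under pics/ and viewed, and the job is handed in when it is done.

Besides the shell and the picture viewer there is one more tool, called as a command line: name --argument value ..., lists and objects as JSON in quotes. jog_arm: Moves the arm, as the interface text tells. Shift numbers are shares of 0.2 m and turn numbers shares of 30 degrees, none past 1 either way. Its arguments: {"type":"object","properties":{"offset":{"type":"array"},"twist":{"type":"array"},"claw":{"type":"number"},"force":{"type":"number"}},"required":["offset","twist"]}

```bash
mkdir -p pics; ls; cat > h.py <<'E'
import numpy as np, cv2
from rig import manip
from scipy.spatial.transform import Rotation as R
def cal(n):
    c=manip.get_calibration(n);return np.array(c["intrinsics"],float),cv2.Rodrigues(np.array(c["rvec"],float))[0],np.array(c["tvec"],float)
def ray(n,px):
    K,r,t=cal(n);o=-r.T@t;d=r.T@np.linalg.inv(K)@np.array([px[0],px[1],1.]);return o,d
def onz(n,px,z):
    o,d=ray(n,px);return o+d*(z-o[2])/d[2]
def proj(n,p):
    K,r,t=cal(n);q=K@(r@np.array(p,float)+t);return q[:2]/q[2]
def tri(pa,pb):
    A=[];b=[]
    for n,p in (("scene",pa),("top",pb)):
        o,d=ray(n,p);d=d/np.linalg.norm(d);M=np.eye(3)-np.outer(d,d);A.append(M);b.append(M@o)
    A=np.vstack(A);b=np.hstack(b);x=np.linalg.lstsq(A,b,rcond=None)[0];return x,np.linalg.norm(A@x-b)
def save(n,f):
    im=manip.read_camera(n);cv2.imwrite(f,im[:,:,::-1]);return im
E
python3 - <<'E'
from h import *
save("scene","pics/s0.png");save("top","pics/t0.png")
for n in ("scene","top"):
    K,r,t=cal(n);print(n,K.tolist(),(-r.T@t).round(3))
    for th in ("lid_grip","lid_rim","seat","half_mark"):
        print(th,[(np.round(d["pixel"],1).tolist(),round(d["conf"],2)) for d in manip.pinpoint(th,n)])
print(manip.get_obs())
E
```

```text
pics
scene [[580.9251126580695, 0.0, 322.8647063305716], [0.0, 580.9251126580695, 243.85412326794474], [0.0, 0.0, 1.0]] [-0.614 -0.447  0.996]
lid_grip [([260.3, 250.7], 0.72), ([265.1, 284.1], 0.6)]
lid_rim [([258.9, 261.9], 0.63), ([271.0, 294.3], 0.39), ([260.9, 251.1], 0.19)]
seat [([377.5, 256.1], 0.76)]
half_mark [([394.7, 250.0], 0.59)]
top [[501.3038525984795, 0.0, 316.50754290544813], [0.0, 501.3038525984795, 243.6042139798725], [0.0, 0.0, 1.0]] [ 0.22  -0.004  1.504]
lid_grip [([300.5, 232.7], 0.85), ([256.8, 257.9], 0.78), ([235.4, 304.2], 0.78), ([286.1, 296.4], 0.78)]
lid_rim [([289.3, 297.1], 0.7), ([256.4, 259.6], 0.69), ([302.1, 237.2], 0.63), ([378.2, 231.3], 0.42), ([383.5, 238.4], 0.35)]
seat [([372.3, 245.2], 0.82)]
half_mark [([379.3, 235.1], 0.64)]
{'t': 0.5, 'q': array([-1.31749442,  0.42613622,  0.0738861 ,  1.60603683, -0.03407737,
        1.11080623, -0.06709776]), 'joint_velocities': array([-0.00240057, -0.00040772,  0.00065866, -0.00012078, -0.00059393,
        0.00146193, -0.00269437]), 'tau': array([-2.65356473e-03, -9.34845257e+01,  3.66024457e+00, -4.54270971e+01,
       -4.89774090e-02,  1.37263653e-02, -2.51665688e-05]), 'ee_pos': array([0.26459141, 0.6209107 , 0.20542593]), 'eef_rot': array([ 3.10031156,  1.57066723, -2.01491334]), 'wrist_force': array([-0.09227755,  0.91075757, -0.30309562]), 'wrist_torque': array([0.01889296, 0.00212197, 0.01515765]), 'gripper_width': 0.09411986446625399}
```

View pics/s0.png

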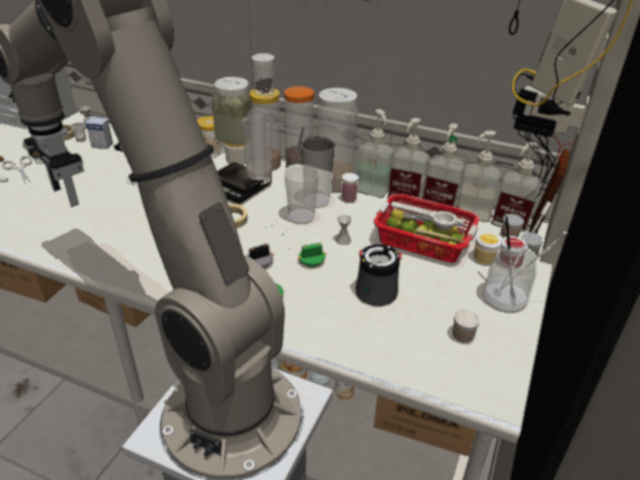

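View pics/t0.png

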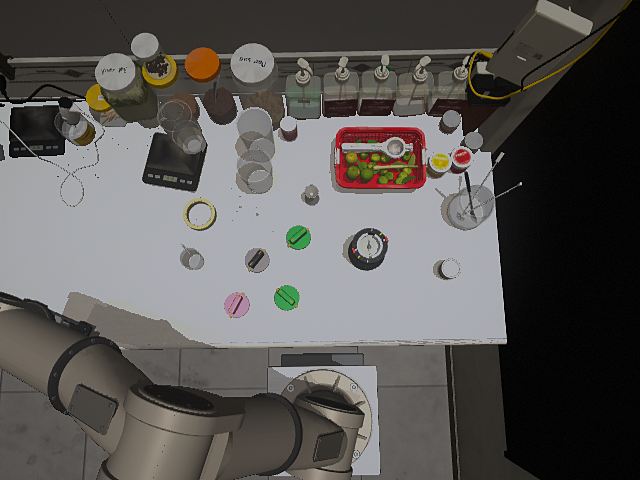

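```bash
python3 - <<'E'
import cv2,numpy as np
t=cv2.imread("pics/t0.png");cv2.imwrite("pics/t0c.png",cv2.resize(t[200:335,210:425],None,fx=3.7,fy=3.7,interpolation=cv2.INTER_CUBIC))
s=cv2.imread("pics/s0.png");cv2.imwrite("pics/s0c.png",cv2.resize(s[210:330,220:430],None,fx=3.8,fy=3.8,interpolation=cv2.INTER_CUBIC))
E
```

```text
(no output)
```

View pics/t0c.png

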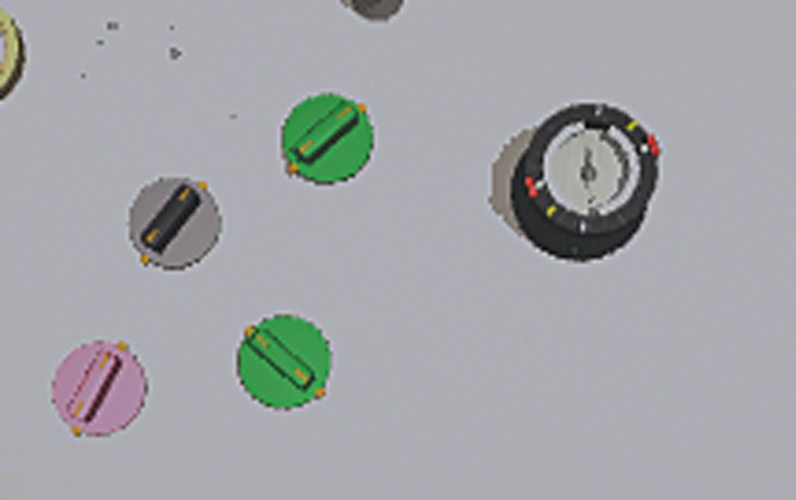

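View pics/s0c.png

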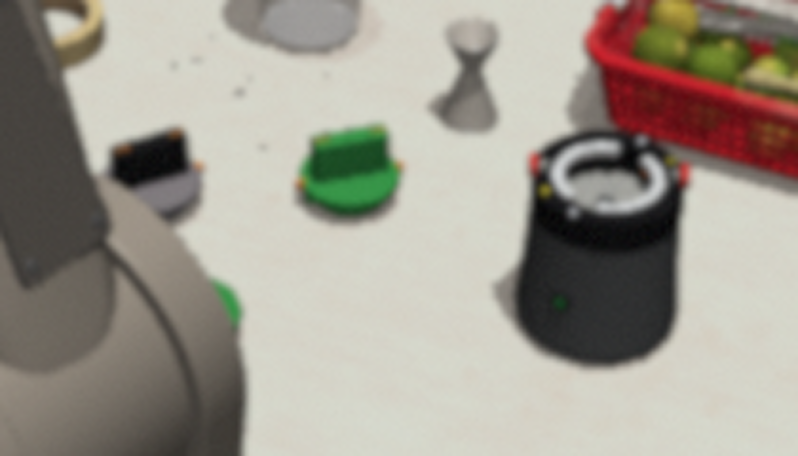

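The grey lid is at top (257,260). The look-alikes are green (298,237), green (287,297) and pink (236,304). Only (257,260) is grey with a black bar, so it fits the description, and the enlarged crop confirms it. The slots' white marks are at about top (372,229) and (367,262), with yellow and then red clockwise from each. Next I'll measure sub-pixel.

```bash
python3 - <<'E'
from h import *
im=save("top","pics/t1.png")
hsv=cv2.cvtColor(im,cv2.COLOR_RGB2HSV).astype(int)
c=im[200:335,210:425]
cv2.imwrite("pics/g.png",cv2.resize(im[222:275,342:395,::-1],None,fx=11,fy=11,interpolation=cv2.INTER_NEAREST))
cv2.imwrite("pics/l.png",cv2.resize(im[240:280,237:277,::-1],None,fx=14,fy=14,interpolation=cv2.INTER_NEAREST))
m=max(manip.trace("lid_grip","top"),key=lambda d:-abs(d["extent"][0]-243)-abs(d["extent"][1]-246))
print(m["extent"],m["conf"]);ys,xs=np.nonzero(m["pixels"]);print(xs.mean(),ys.mean())
for name,(x0,y0,x1,y1) in dict(lid=(237,240,277,280),g=(342,222,395,275)).items():
  for col,mk in dict(orange=(hsv[...,0]>8)&(hsv[...,0]<24)&(hsv[...,1]>110)&(hsv[...,2]>80),yellow=(hsv[...,0]>=24)&(hsv[...,0]<34)&(hsv[...,1]>100)&(hsv[...,2]>80),red=((hsv[...,0]<8)|(hsv[...,0]>172))&(hsv[...,1]>110)&(hsv[...,2]>80)).items():
    k=np.zeros(mk.shape,np.uint8);k[y0:y1,x0:x1]=mk[y0:y1,x0:x1]
    n,l,st,ce=cv2.connectedComponentsWithStats(k)
    for i in range(1,n): print(name,col,st[i,4],ce[i].round(1))
print(manip.get_obs()["t"])
E
```

```text
[247.2, 248.6, 266.5, 271.6] 0.93
256.3822222222222 259.4822222222222
lid orange 3 [264.3 249.7]
lid orange 5 [259.2 252.2]
lid orange 6 [250.7 263.2]
lid orange 5 [248.8 269.6]
g yellow 5 [380.2 233.6]
g yellow 5 [358.4 256.8]
g red 11 [386. 239.]
g red 13 [353.2 250.3]
0.6
```

View pics/g.png

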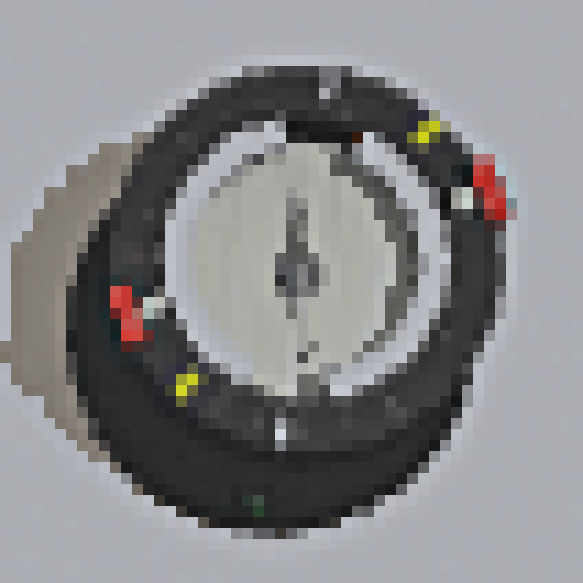

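View pics/l.png

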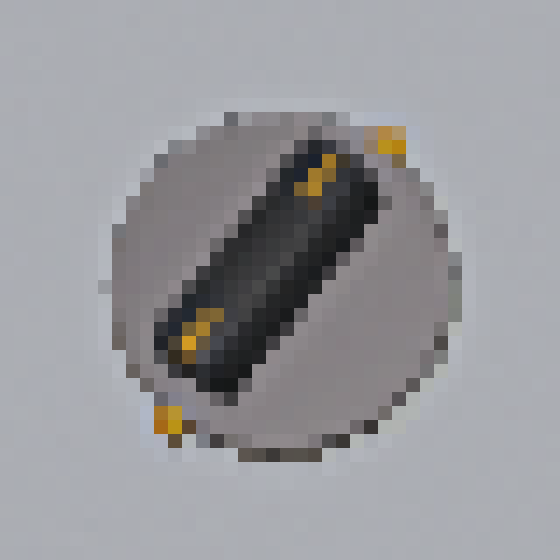

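```bash
python3 - <<'E'
from h import *
def L(a,b,z):
    A=onz("top",a,z);B=onz("top",b,z);d=A-B;return ((A+B)/2).round(4),np.linalg.norm(d).round(4),np.degrees(np.arctan2(d[1],d[0])).round(1)
print("white",L((371.4,228.95),(367.05,260.6),.12))
print("yellow",L((380.2,233.6),(358.4,256.8),.12))
print("red",L((386,239),(353.2,250.3),.127))
print("pointers",L((264.4,249.7),(248.7,269.6),.0205))
print("barribs",L((259.2,252.2),(250.7,263.2),.056))
im=cv2.imread("pics/t1.png");
# disc circle fit: lid grey vs table
print("disc", [onz("top",p,.022).round(4) for p in ((244.4,259.9),(269.8,259.9),(257,247.3),(257,272.9))])
# scene checks
for p in ((.6,.0,0),):pass
w=L((371.4,228.95),(367.05,260.6),.12)[0]; l=L((264.4,249.7),(248.7,269.6),.0205)[0]
print("scene proj seat",proj("scene",w),"lid_grip",proj("scene",[l[0],l[1],.042]))
print("top proj seat",proj("top",w))
o=manip.get_obs();print(R.from_euler("xyz",o["eef_rot"]).as_matrix().round(3),o["ee_pos"])
s=cv2.imread("pics/s0.png");cv2.imwrite("pics/sg.png",cv2.resize(s[238:310,345:415],None,fx=8,fy=8,interpolation=cv2.INTER_NEAREST))
cv2.imwrite("pics/sl.png",cv2.resize(s[238:278,240:290],None,fx=12,fy=12,interpolation=cv2.INTER_NEAREST))
E
```

```text
white (array([ 0.4831, -0.1394,  0.12  ]), np.float64(0.0916), np.float64(-9.7))
yellow (array([ 0.4818, -0.1397,  0.12  ]), np.float64(0.091), np.float64(-44.2))
red (array([ 0.4819, -0.1398,  0.127 ]), np.float64(0.0976), np.float64(-71.8))
pointers (array([0.4625, 0.1901, 0.0205]), np.float64(0.0758), np.float64(-38.1))
barribs (array([0.4625, 0.1903, 0.056 ]), np.float64(0.0406), np.float64(-37.4))
disc [array([0.462 , 0.2265, 0.022 ]), array([0.4607, 0.1502, 0.022 ]), array([0.4998, 0.1889, 0.022 ]), array([0.4221, 0.1884, 0.022 ])]
scene proj seat [380.06064076 254.95518459] lid_grip [259.4208261  249.99953128]
top proj seat [369.23846914 244.69581615]
[[-0.    -0.92   0.392]
 [-0.     0.392  0.92 ]
 [-1.     0.    -0.   ]] [0.26455525 0.620932   0.2054342 ]
```

View pics/sg.png

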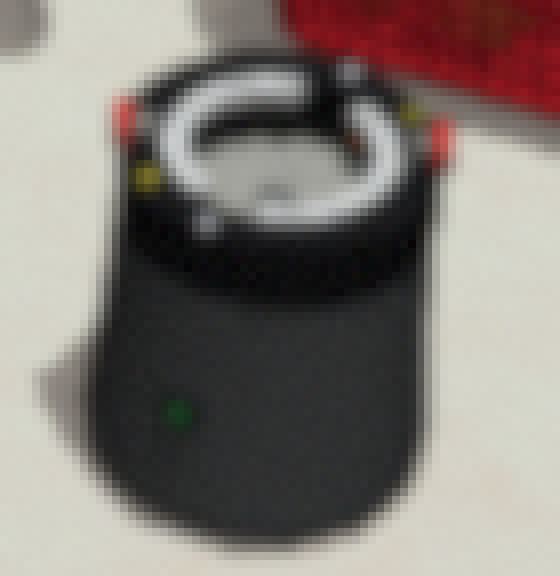

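View pics/sl.png

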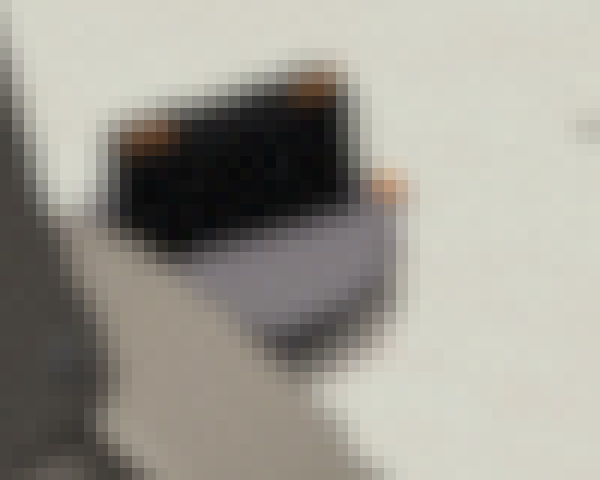

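```bash
cat >> h.py <<'E'
def plan(p,jaw,tgt=None):
    """shares to reach TCP pos p with tool down, jaw (tool z) at heading deg"""
    o=manip.get_obs();T=R.from_euler("xyz",o["eef_rot"]).as_matrix();d=T.T@(np.array(p)-o["ee_pos"])
    j=np.radians(jaw);x=np.array([0,0,-1.]);z=np.array([np.cos(j),np.sin(j),0]);G=np.column_stack([x,np.cross(z,x),z])
    rv=R.from_matrix(T.T@G).as_rotvec(degrees=True)
    print("t",o["t"],"pos",o["ee_pos"].round(4),"jaw",np.degrees(np.arctan2(T[1,2],T[0,2])).round(2),"q7",o["q"][6].round(2),"F",np.round(o["wrist_force"],2),"w",round(o["gripper_width"],4))
    print("offset",(d/.2).round(4).tolist(),"twist",(rv/30).round(4).tolist())
E
python3 - <<'E'
from h import *
for a,b in (((388.0,246.25),(370.5,265.25)),((396,251.5),(363,259.75))):
    A=onz("scene",a,.12);B=onz("scene",b,.12);d=A-B;print((A+B)/2,np.linalg.norm(d),np.degrees(np.arctan2(d[1],d[0])))
    
A=onz("scene",(252.1,248.7),.056);B=onz("scene",(265.8,244.8),.056);d=A-B;print("ribs",(A+B)/2,np.linalg.norm(d),np.degrees(np.arctan2(d[1],d[0])))
print(onz("scene",(272,253.2),.0205), onz("top",(264.4,249.7),.0205))
plan((.4625,.190,.18),52.2)
E
```

```text
[ 0.48021769 -0.13879252  0.12      ] 0.0914890296293677 -8.768257020366374
[ 0.48030414 -0.13935437  0.12      ] 0.09107721469453989 -43.56886638219122
ribs [0.45878372 0.18868843 0.056     ] 0.03943465525473239 141.24818108381064
[0.48875611 0.16652504 0.0205    ] [0.49229939 0.16675053 0.0205    ]
t 0.6 pos [0.2646 0.6209 0.2054] jaw 66.92 q7 -0.07 F [ 0.09  1.22 -0.28] w 0.0939
offset [0.1273, -1.7551, -1.5943] twist [0.4908, -0.0002, -0.0]
```

jog_arm --offset '[[0,-0.22,-0.2],[0,-0.44,-0.4],[0,-0.66,-0.6],[0,-0.88,-0.8],[0,-0.88,-0.8],[0,-0.88,-0.8]]' --twist '[[0.1,0,0],[0.2,0,0],[0.3,0,0],[0.4,0,0],[0.49,0,0],[0.49,0,0]]' --claw 100 --force 30

```text
t: 1.2
ee_pos: [0.3666, 0.3999, 0.2061]
eef_rot: [-1.344, 1.57, -0.441]
wrist_force: [-0.3, 0.0, 0.2]
gripper_width: 0.0939
```

```bash
python3 -c "
from h import *
plan((.461,.1895,.14),52.2)"
```

```text
t 1.2 pos [0.3666 0.3999 0.2061] jaw 51.75 q7 0.0 F [-0.31  0.    0.21] w 0.0939
offset [0.3311, -1.0218, -0.5341] twist [-0.015, 0.0004, 0.0017]
```

jog_arm --offset '[[0,-0.25,-0.13],[0.1,-0.5,-0.26],[0.2,-0.75,-0.4],[0.33,-1,-0.534],[0.33,-1,-0.534],[0.33,-1,-0.534]]' --twist '[[0,0,0],[0,0,0],[0,0,0],[0,0,0],[0,0,0],[0,0,0]]'

```text
t: 1.8
ee_pos: [0.4572, 0.1932, 0.1381]
eef_rot: [-3.013, 1.568, -2.106]
wrist_force: [-0.7, 0.3, 0.6]
gripper_width: 0.0939
```

```bash
python3 -c "
from h import *
save('top','pics/t2.png');save('scene','pics/s2.png')
plan((.461,.1895,.027),52.2)
s=cv2.imread('pics/s2.png');t=cv2.imread('pics/t2.png')
cv2.imwrite('pics/c2.png',np.hstack([cv2.resize(s[190:290,200:300],None,fx=4,fy=4),cv2.resize(t[210:310,207:307],None,fx=4,fy=4)]))"
```

```text
t 1.9 pos [0.4566 0.1977 0.1394] jaw 52.15 q7 0.46 F [-0.6   0.53  0.59] w 0.0942
offset [0.5622, -0.0426, -0.0189] twist [-0.0016, -0.0003, -0.0002]
```

View pics/c2.png

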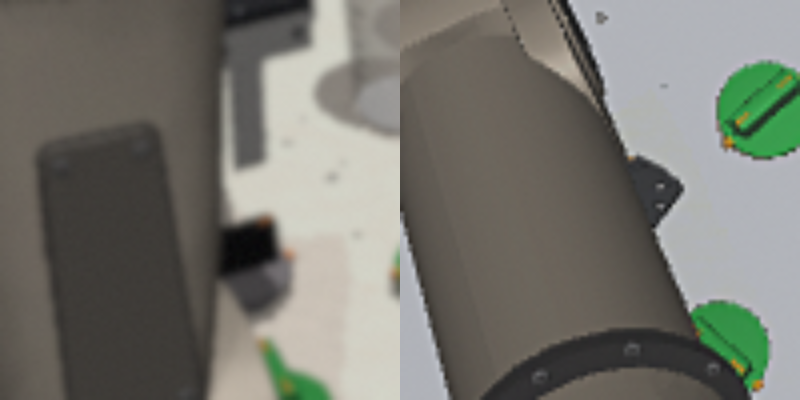

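The arm mostly hides the lid in both views, and the gripper is clear of the neighbouring lids, so I'm descending.

jog_arm --offset '[[0.15,-0.043,-0.019],[0.3,-0.043,-0.019],[0.45,-0.043,-0.019],[0.53,-0.043,-0.019],[0.53,-0.043,-0.019],[0.53,-0.043,-0.019]]' --twist '[[0,0,0],[0,0,0],[0,0,0],[0,0,0],[0,0,0],[0,0,0]]'

```text
t: 2.5
ee_pos: [0.461, 0.1908, 0.0341]
eef_rot: [0.288, 1.57, 1.201]
wrist_force: [0.4, -0.3, -0.4]
gripper_width: 0.0939
```

```bash
python3 -c "
from h import *
save('scene','pics/s3.png')
plan((.461,.1895,.027),52.2)
s=cv2.imread('pics/s3.png')
cv2.imwrite('pics/c3.png',cv2.resize(s[200:300,210:310],None,fx=5,fy=5))"
```

```text
t 2.55 pos [0.4613 0.1907 0.0345] jaw 52.28 q7 0.57 F [ 1.05 -0.44  0.01] w 0.0938
offset [0.0374, -0.0025, -0.0057] twist [0.0028, 0.0024, 0.0003]
```

View pics/c3.png

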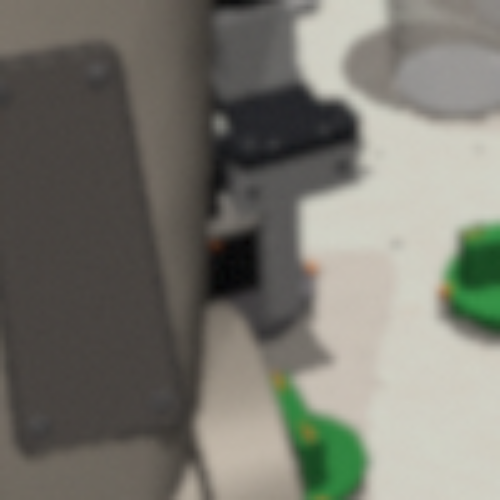

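The bar stands between the fingers, so I'm lowering the last few millimetres and closing.

jog_arm --offset '[[0.035,0,-0.005],[0.035,0,-0.005],[0.035,0,-0.005]]' --twist '[[0,0,0],[0,0,0],[0,0,0]]'

```text
t: 2.85
ee_pos: [0.4603, 0.1888, 0.0267]
eef_rot: [0.002, 1.57, 0.913]
wrist_force: [-0.9, -0.2, 0.6]
gripper_width: 0.094
```

jog_arm --offset '[[0,0,0],[0,0,0],[0,0,0],[0,0,0],[0,0,0],[0,0,0],[0,0,0],[0,0,0]]' --twist '[[0,0,0],[0,0,0],[0,0,0],[0,0,0],[0,0,0],[0,0,0],[0,0,0],[0,0,0]]' --claw 0 --force 35

```text
t: 3.65
ee_pos: [0.4603, 0.1887, 0.0265]
eef_rot: [3.047, 1.571, -2.325]
wrist_force: [0.8, -0.2, -0.5]
gripper_width: 0.0332
```

```bash
python3 -c "
from h import *
plan((.4815,-.1390,.25),80.4)"
```

```text
t 3.65 pos [0.4603 0.1887 0.0265] jaw 52.22 q7 0.57 F [ 0.75 -0.17 -0.53] w 0.0332
offset [-1.1176, -1.0878, -1.2302] twist [-0.9394, -0.0002, -0.0001]
```

Still closing (33 mm). More time, then lift.

jog_arm --offset '[[0,0,0],[0,0,0],[0,0,0],[0,0,0],[0,0,0]]' --twist '[[0,0,0],[0,0,0],[0,0,0],[0,0,0],[0,0,0]]'

```text
t: 4.15
ee_pos: [0.4604, 0.1888, 0.0265]
eef_rot: [-0.555, 1.571, 0.356]
wrist_force: [1.5, 0.5, 0.3]
gripper_width: 0.0159
```

jog_arm --offset '[[-0.1,0,0],[-0.3,0,0],[-0.5,0,0],[-0.7,0,0],[-0.8,0,0],[-0.8,0,0]]' --twist '[[0,0,0],[0,0,0],[0,0,0],[0,0,0],[0,0,0],[0,0,0]]'

```text
t: 4.75
ee_pos: [0.4615, 0.1894, 0.1891]
eef_rot: [-0.231, 1.566, 0.68]
wrist_force: [-0.3, -0.3, -1.2]
gripper_width: 0.0155
```

```bash
python3 -c "
from h import *
s=save('scene','pics/s4.png')
cv2.imwrite('pics/c4.png',cv2.resize(s[130:290,200:360,::-1],None,fx=3.7,fy=3.7))
plan((.4815,-.1390,.19),80.4)"
```

```text
t 4.8 pos [0.4606 0.1891 0.1873] jaw 52.23 q7 0.46 F [-0.21  0.26 -1.58] w 0.016
offset [-0.0159, -1.0873, -1.2328] twist [-0.939, 0.0039, 0.0016]
```

View pics/c4.png

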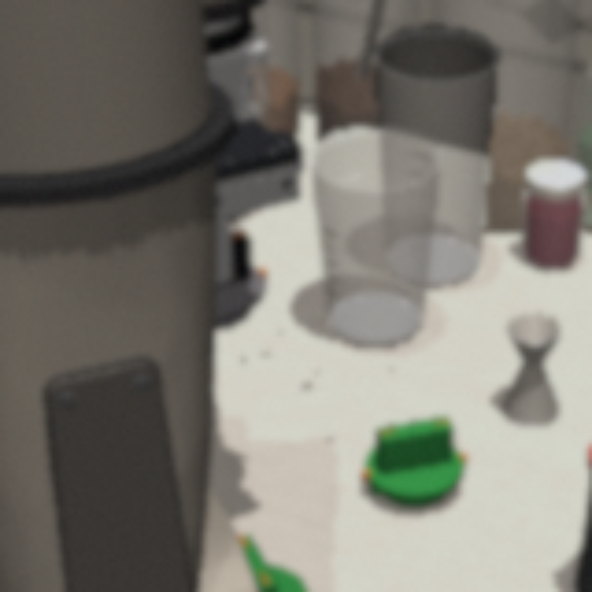

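The lid is held, with the opening at 16 mm. Moving to above the grinder.

jog_arm --offset '[[-0.01,-0.14,-0.15],[-0.02,-0.28,-0.31],[-0.02,-0.42,-0.47],[-0.02,-0.56,-0.63],[-0.02,-0.7,-0.8],[-0.02,-0.7,-0.8]]' --twist '[[-0.15,0,0],[-0.3,0,0],[-0.45,0,0],[-0.6,0,0],[-0.75,0,0],[-0.94,0,0]]'

```text
t: 5.4
ee_pos: [0.4717, -0.0289, 0.1891]
eef_rot: [2.432, 1.568, -2.451]
wrist_force: [0.5, 1.0, -1.8]
gripper_width: 0.0157
```

```bash
python3 -c "
from h import *
plan((.4813,-.1393,.19),80.4)"
```

```text
t 5.4 pos [ 0.4717 -0.0289  0.1891] jaw 80.23 q7 1.39 F [ 0.53  1.04 -1.77] w 0.0157
offset [-0.0035, -0.141, -0.5357] twist [-0.0057, -0.0037, -0.0032]
```

jog_arm --offset '[[0,-0.04,-0.15],[0,-0.08,-0.3],[0,-0.12,-0.44],[0,-0.14,-0.52],[0,-0.14,-0.52],[0,-0.14,-0.52],[0,-0.14,-0.52]]' --twist '[[0,0,0],[0,0,0],[0,0,0],[0,0,0],[0,0,0],[0,0,0],[0,0,0]]'

```text
t: 6.1
ee_pos: [0.4828, -0.1297, 0.1897]
eef_rot: [1.672, 1.569, 3.076]
wrist_force: [-1.0, 0.3, -1.1]
gripper_width: 0.0155
```

```bash
python3 -c "
from h import *
s=save('scene','pics/s5.png');t=save('top','pics/t5.png')
cv2.imwrite('pics/c5.png',cv2.resize(s[205:305,325:425,::-1],None,fx=5.9,fy=5.9,interpolation=cv2.INTER_CUBIC))
cv2.imwrite('pics/d5.png',cv2.resize(t[190:290,320:420,::-1],None,fx=5.9,fy=5.9,interpolation=cv2.INTER_CUBIC))
plan((.4813,-.1393,.15),80.4)"
```

```text
t 6.2 pos [ 0.4831 -0.1297  0.1902] jaw 80.5 q7 1.65 F [-0.06 -0.06 -1.38] w 0.0156
offset [0.2008, 0.0009, -0.0486] twist [0.0032, 0.0001, -0.0011]
```

View pics/c5.png

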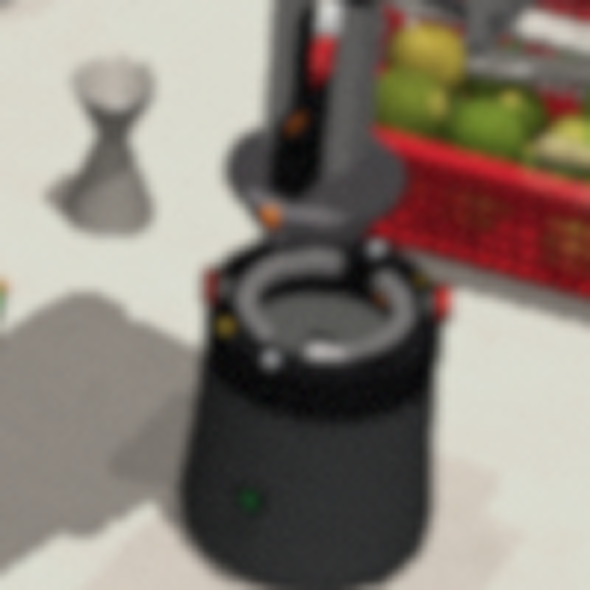

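View pics/d5.png

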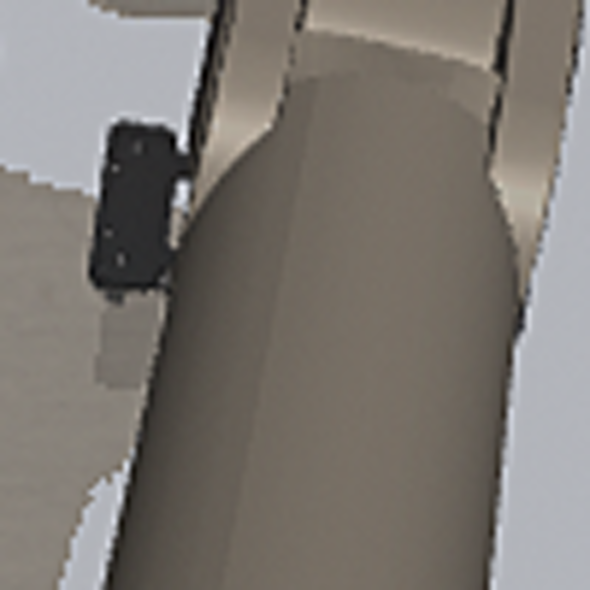

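The scene camera sees the lid and collar well, while the top view is blocked by the arm. I'll correct the position, then overlay the model on the scene picture.

jog_arm --offset '[[0.04,0,-0.049],[0.08,0,-0.049],[0.08,0,-0.049],[0.08,0,-0.049]]' --twist '[[0,0,0],[0,0,0],[0,0,0],[0,0,0]]'

```text
t: 6.6
ee_pos: [0.4815, -0.1398, 0.1744]
eef_rot: [1.715, 1.57, 3.119]
wrist_force: [0.7, 0.8, -0.7]
gripper_width: 0.0158
```

```bash
cat > ov.py <<'E'
from h import *
def overlay(f,dx=0,dy=0,x0=325,y0=205,w=100,k=5.9,new=True,seat=(.4803,-.1391)):
    if new: save('scene',f.replace('.png','_raw.png'))
    s=cv2.imread(f.replace('.png','_raw.png'))
    o=manip.get_obs();p=o["ee_pos"];T=R.from_euler("xyz",o["eef_rot"]).as_matrix();th=np.arctan2(T[1,2],T[0,2])-np.pi/2
    c=cv2.resize(s[y0:y0+w,x0:x0+w],None,fx=k,fy=k,interpolation=cv2.INTER_CUBIC)
    P=lambda q:tuple(int(v) for v in ((proj('scene',q)-[x0-.5,y0-.5])*k).round())
    cx,cy=p[0]+dx,p[1]+dy
    for z,r in ((p[2]-.0045,.037),(p[2]-.0105,.037),(p[2]-.0265,.027)):
        for a in np.arange(0,2*np.pi,.12): cv2.circle(c,P((cx+r*np.cos(a),cy+r*np.sin(a),z)),1,(0,255,0),-1)
    for s_ in (1,-1): cv2.circle(c,P((cx+s_*.039*np.cos(th),cy+s_*.039*np.sin(th),p[2]-.0075)),3,(255,0,255),1)
    for s_ in (1,-1):
        a=np.radians(-9.4); cv2.circle(c,P((seat[0]+s_*.0457*np.cos(a),seat[1]+s_*.0457*np.sin(a),.12)),3,(255,255,0),1)
    for a in np.arange(0,2*np.pi,.12): cv2.circle(c,P((seat[0]+.050*np.cos(a),seat[1]+.050*np.sin(a),.12)),1,(255,255,0),-1)
    cv2.imwrite(f,c);print(p.round(4),np.degrees(th).round(2),o["t"],np.round(o["wrist_force"],1))
E
python3 -c "
from ov import *
overlay('pics/o6.png')
cv2.imwrite('pics/o6r.png',cv2.resize(cv2.imread('pics/o6_raw.png')[205:305,325:425],None,fx=5.9,fy=5.9,interpolation=cv2.INTER_CUBIC))"
```

```text
[ 0.4817 -0.1399  0.1746] -9.55 6.65 [-1.  -0.6 -0.4]
```

View pics/o6.png

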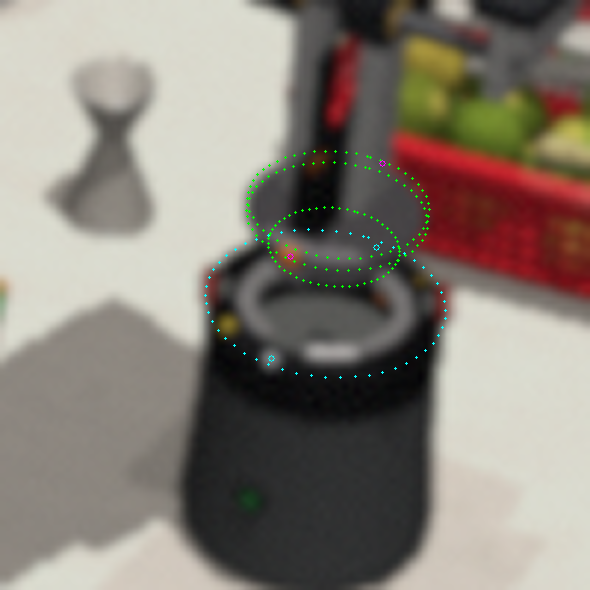

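View pics/o6r.png

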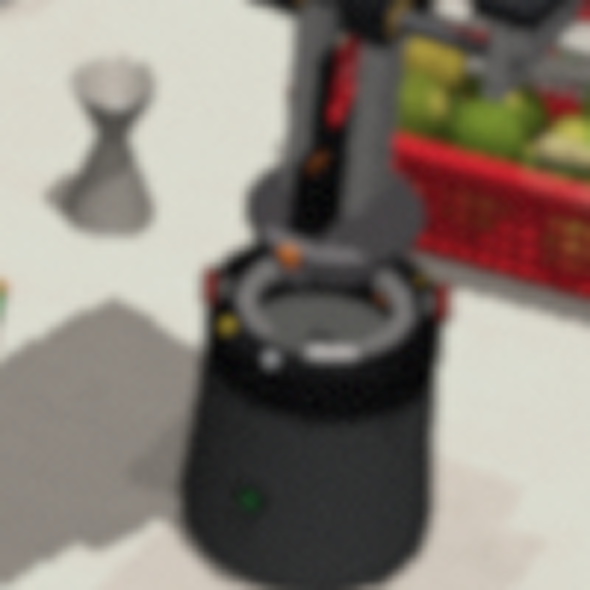

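Overlay agrees with the held lid to about 0.5 mm: pointer at crop (289,256) against a predicted (290,254). Moving to (0.481, -0.1393) and lowering.

```bash
python3 -c "
from h import *
plan((.481,-.1393,.15),80.5)"
```

```text
t 6.65 pos [ 0.4817 -0.1399  0.1746] jaw 80.45 q7 1.69 F [-1.02 -0.63 -0.43] w 0.0156
offset [0.1228, 0.0039, 0.0024] twist [-0.0018, -0.0001, -0.0003]
```

jog_arm --offset '[[0.04,0.004,0.0024],[0.08,0.004,0.0024],[0.12,0.004,0.0024],[0.12,0.004,0.0024],[0.12,0.004,0.0024]]' --twist '[[0,0,0],[0,0,0],[0,0,0],[0,0,0],[0,0,0]]'

```text
t: 7.15
ee_pos: [0.4807, -0.1398, 0.1502]
eef_rot: [2.048, 1.57, -2.831]
wrist_force: [1.0, -0.6, -0.6]
gripper_width: 0.0159
```

```bash
python3 -c "
from ov import *
overlay('pics/o7.png',x0=335,y0=215,w=80,k=7.4)
cv2.imwrite('pics/o7r.png',cv2.resize(cv2.imread('pics/o7_raw.png')[215:295,335:415],None,fx=7.4,fy=7.4,interpolation=cv2.INTER_CUBIC))
plan((.481,-.1393,.14),80.5)"
```

```text
[ 0.4809 -0.1399  0.1505] -9.59 7.2 [ 0.7 -0.2 -1.3]
t 7.2 pos [ 0.4809 -0.1399  0.1505] jaw 80.41 q7 1.72 F [ 0.7  -0.25 -1.34] w 0.0155
offset [0.0524, -0.0002, 0.0029] twist [-0.0031, -0.0004, -0.0004]
```

View pics/o7.png

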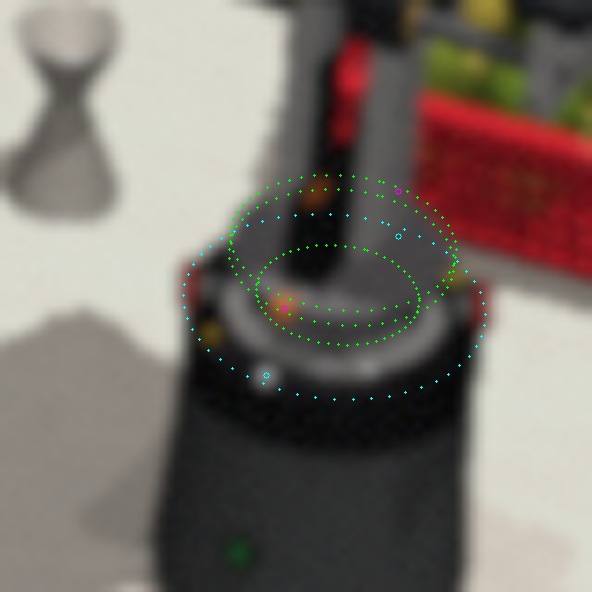

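View pics/o7r.png

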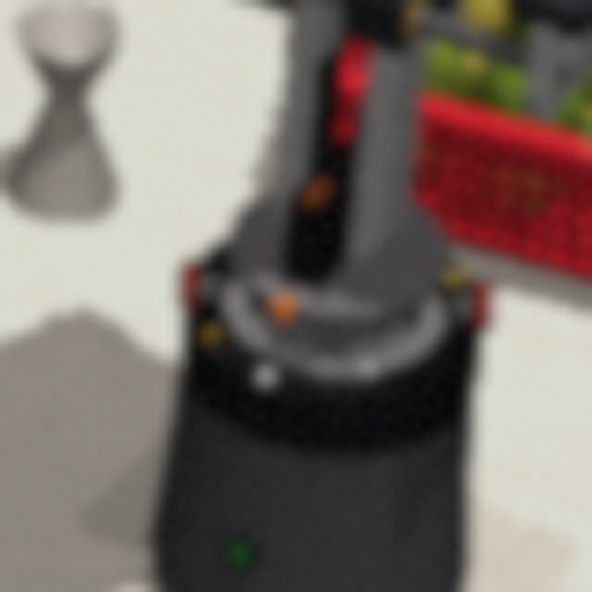

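Aligned in the picture. Lowering slowly into the mouth.

jog_arm --offset '[[0.015,0,0.003],[0.03,0,0.003],[0.045,0,0.003],[0.055,0,0.003],[0.055,0,0.003]]' --twist '[[0,0,0],[0,0,0],[0,0,0],[0,0,0],[0,0,0]]'

```text
t: 7.7
ee_pos: [0.4808, -0.1392, 0.1392]
eef_rot: [1.882, 1.57, -2.997]
wrist_force: [0.2, -0.6, -1.6]
gripper_width: 0.0158
```

```bash
python3 -c "
from h import *
plan((.481,-.1393,.131),80.5);print(manip.get_obs()['wrist_torque'])"
```

```text
t 7.7 pos [ 0.4808 -0.1392  0.1392] jaw 80.41 q7 1.73 F [ 0.19 -0.57 -1.56] w 0.0158
offset [0.0409, -0.0012, -0.0005] twist [-0.0028, -0.0003, -0.0009]
[ 0.02962301 -0.02440662  0.04608519]
```

jog_arm --offset '[[0.012,0,0],[0.024,0,0],[0.036,0,0],[0.042,0,0],[0.042,0,0]]' --twist '[[0,0,0],[0,0,0],[0,0,0],[0,0,0],[0,0,0]]'

```text
t: 8.2
ee_pos: [0.4808, -0.1392, 0.1309]
eef_rot: [1.88, 1.57, -3.0]
wrist_force: [0.2, 0.4, -1.4]
gripper_width: 0.0155
```

```bash
python3 -c "
from h import *
plan((.481,-.1393,.130),80.5);print(manip.get_obs()['wrist_torque'])"
```

```text
t 8.2 pos [ 0.4808 -0.1392  0.1309] jaw 80.41 q7 1.74 F [ 0.19  0.39 -1.36] w 0.0155
offset [0.0045, -0.0009, -0.0006] twist [-0.0028, -0.0002, -0.0006]
[0.01948258 0.01117414 0.02262787]
```

Through the slots with no force. Now pressing down gently to seat it.

jog_arm --offset '[[0.003,0,0],[0.006,0,0],[0.008,0,0],[0.008,0,0],[0.008,0,0]]' --twist '[[0,0,0],[0,0,0],[0,0,0],[0,0,0],[0,0,0]]'

```text
t: 8.7
ee_pos: [0.4812, -0.1392, 0.1303]
eef_rot: [-0.664, 1.57, 0.739]
wrist_force: [-6.2, 2.1, 16.6]
gripper_width: 0.0157
```

```bash
python3 -c "
from ov import *
plan((.481,-.1393,.130),80.5);print(manip.get_obs()['wrist_torque'])
overlay('pics/o8.png',x0=335,y0=215,w=80,k=7.4)
cv2.imwrite('pics/o8r.png',cv2.resize(cv2.imread('pics/o8_raw.png')[215:295,335:415],None,fx=7.4,fy=7.4,interpolation=cv2.INTER_CUBIC))"
```

```text
t 8.7 pos [ 0.4812 -0.1392  0.1303] jaw 80.41 q7 1.74 F [-6.21  2.11 16.57] w 0.0157
offset [0.0013, 0.0007, -0.0006] twist [-0.003, 0.001, 0.0008]
[0.38652703 1.46811989 0.01984479]
[ 0.4811 -0.1392  0.1303] -9.59 8.75 [-5.4  1.6 16.6]
```

View pics/o8r.png

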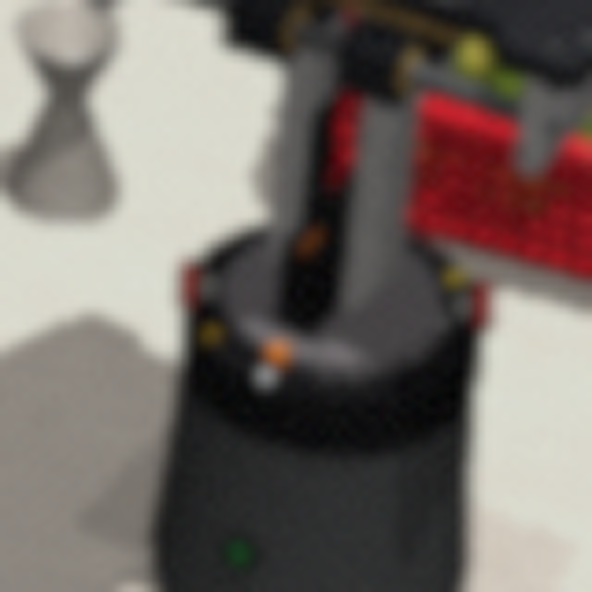

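Seated: contact at TCP z 0.1303, where 0.1305 was expected, and the pointer is at the white mark. I'll ease the press, firm up the grip and twist clockwise.

jog_arm --offset '[[-0.003,0,0],[-0.003,0,0],[-0.003,0,0]]' --twist '[[0,0,0],[0,0,0],[0,0,0]]' --force 55

```text
t: 9.05
ee_pos: [0.4811, -0.1392, 0.1304]
eef_rot: [-1.171, 1.57, 0.232]
wrist_force: [-2.2, 0.7, 8.0]
gripper_width: 0.0153
```

jog_arm --offset '[[0,0,0],[0,0,0],[0,0,0],[0,0,0],[0,0,0],[0,0,0],[0,0,0],[0,0,0]]' --twist '[[0.1,0,0],[0.2,0,0],[0.3,0,0],[0.4,0,0],[0.5,0,0],[0.6,0,0],[0.6,0,0],[0.6,0,0]]'

```text
t: 9.85
ee_pos: [0.4813, -0.1395, 0.1304]
eef_rot: [-1.624, 1.57, -0.534]
wrist_force: [-1.4, -0.5, 6.0]
gripper_width: 0.0156
```

```bash
python3 -c "
from ov import *
plan((.481,-.1393,.130),45.4);print(manip.get_obs()['wrist_torque'])
overlay('pics/o9.png',x0=335,y0=215,w=80,k=7.4)"
```

```text
t 9.85 pos [ 0.4813 -0.1395  0.1304] jaw 62.41 q7 1.45 F [-1.35 -0.5   6.01] w 0.0156
offset [0.0021, 0.0018, -0.0] twist [0.5671, 0.0001, 0.0015]
[-0.3225028   0.38202865  0.05417409]
[ 0.4813 -0.1394  0.1304] -27.58 9.9 [-0.9 -1.2  7.2]
```

View pics/o9.png

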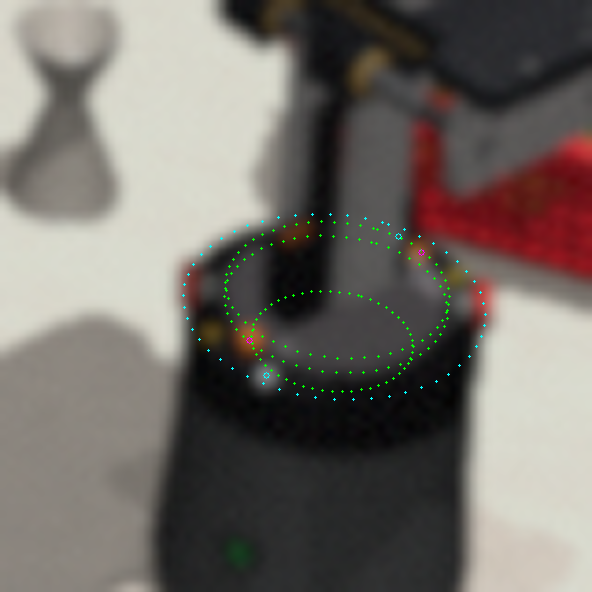

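The lid follows the gripper with both pointers on the model (18° turned) and stays seated. Turning the remaining 17°.

jog_arm --offset '[[0,0,0],[0,0,0],[0,0,0],[0,0,0],[0,0,0],[0,0,0],[0,0,0],[0,0,0],[0,0,0]]' --twist '[[0.1,0,0],[0.2,0,0],[0.3,0,0],[0.4,0,0],[0.5,0,0],[0.57,0,0],[0.57,0,0],[0.57,0,0],[0.57,0,0]]'

```text
t: 10.8
ee_pos: [0.4816, -0.1391, 0.1304]
eef_rot: [-0.856, 1.57, -0.065]
wrist_force: [0.3, 1.2, 5.5]
gripper_width: 0.0157
```

```bash
python3 -c "
from ov import *
plan((.481,-.1393,.130),45.4);print(manip.get_obs()['wrist_torque'])
overlay('pics/o10.png',x0=335,y0=215,w=80,k=7.4)
cv2.imwrite('pics/o10r.png',cv2.resize(cv2.imread('pics/o10_raw.png')[215:295,335:415],None,fx=7.4,fy=7.4,interpolation=cv2.INTER_CUBIC))"
```

```text
t 10.8 pos [ 0.4816 -0.1391  0.1304] jaw 45.34 q7 1.18 F [0.25 1.2  5.46] w 0.0157
offset [0.0022, 0.0014, -0.0026] twist [-0.0021, 0.0013, 0.0015]
[ 0.19484009 -0.00957028  0.15637076]
[ 0.4816 -0.1392  0.1304] -44.66 10.85 [0.2 0.4 6.1]
```

View pics/o10.png

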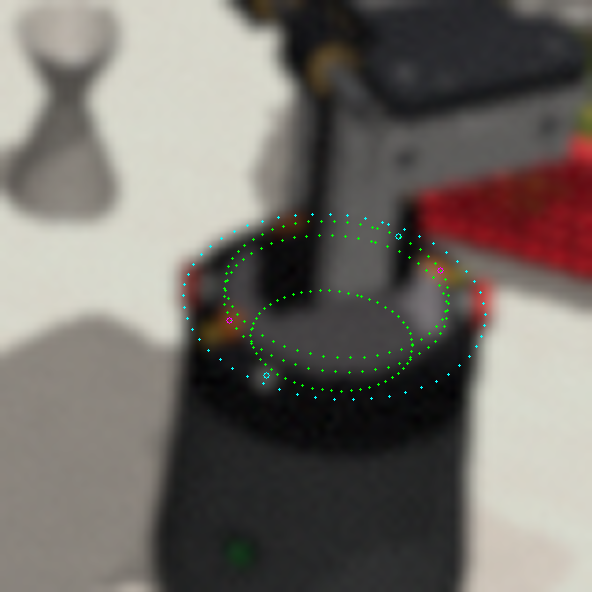

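View pics/o10r.png

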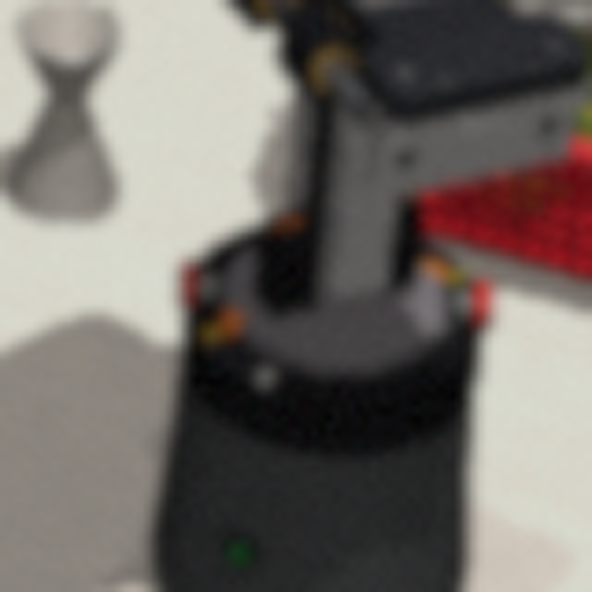

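The pointers at crop (230,321) and (438,266) stand beside the yellow marks at (211,333) and (455,275). The wrist moment of 0.156 N m matches the spring's 0.16. Handing in.

```bash
python3 -c "
from h import *
print(manip.finish_job())"
```

```text
the job is handed in; nothing more can be done
None
```

The grey lid is seated on the grinder and held at the yellow marks, about 35° clockwise from the slots. The job was handed in at about t = 10.9 s with the fingers still gripping; it reported no verdict.

**What I did:** I gripped the grey lid by its bar and lowered its lugs through the slots with no noticeable force. A light press seated it: contact came at TCP z 0.1303 m, where 0.1305 m was expected. I then twisted it clockwise in two steps.

**Last checks:**
- **Angle:** the bar was at −44.7°, against −44.2° (top camera) and −43.6° (scene camera) for the yellow marks. In the picture both orange pointers stand beside the yellow marks, short of the red latches.
- **Spring:** the wrist moment about the vertical was 0.156 N m, which matches the 0.16 N m expected at the yellow marks.
- **Seating and grip:** TCP z held at 0.1304 m with about 6 N of downward press. The grip was set to 55 N with 15.7 mm opening on the bar.

**What disagreed or went unchecked:** the two cameras differed by about 2 mm on the grinder's position, so I used a value between them. The top view was blocked by the arm once it was over the grinder. I did not re-measure the bystanders. Only the jigger showed in the later close-ups, and it had not visibly moved.

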